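# Make up the mooring hardware tray

## Task

Gather the mooring fittings from the rubber mat into the dishes of the red tray: the cleat upright along the middle of the oblong dish, the pad eye base-down in the middle of the square dish, and in the middle of the round dish first the washer, laid flat, and then the hex nut sitting flat and centred on the washer. The pull handle and the round collar look similar but do not belong to the kit: leave them where they are on the mat.

Things in the scene. Friction and masses are not known exactly. Their poses are not given: they have to be found in the camera images.
- cleat: horn cleat, bare steel, loose, 0.25 kg, wanted: base plate 64 x 28 x 6 mm (x by y by z), a central stem 34 x 13 mm, and on it a round bar along x, 14 mm thick, axis 34 mm above the underside, whose two horns overhang the base freely and rise slightly; 106 mm over the horn tips, 44 mm high. Can be pinched from above at its middle, across y (14 mm). Origin: centre of the underside; z up
- pad_eye: pad eye, bare steel, loose, 0.2 kg, wanted: flat base 62 x 40 x 6 mm (x by y) with one round-bar arch standing on it in the x-z plane; bar 10 mm thick, arch 46 mm wide, top 34 mm above the underside. Can be pinched from above across the arch, along y (10 mm). Origin: centre of the underside; z up
- washer: thick flat washer, bare steel, loose, 0.1 kg, wanted: outer diameter 50, hole 24, 10 mm thick, lying flat. Origin: centre of the underside; z up
- nut: hexagon nut, bare steel, loose, 0.14 kg, wanted: 42 mm across flats, 48 across corners, 24 mm hole, 22 mm high, lying flat. Origin: centre of the underside; z up; its x axis is square to a pair of flats (others every 60 degrees)
- pull_handle: pull handle, bare steel, loose, 0.2 kg, NOT wanted, stays on the mat: straight 14 mm bar along x at the height of the cleat's, but carried on two legs at its ends (86 mm apart, feet 22 x 28 mm), no overhanging horns; 108 mm long, 41 mm high. Origin: centre of the underside
- collar: plain round collar, bare steel, loose, 0.14 kg, NOT wanted, stays on the mat: as high and thick as the nut (42 mm outside, 24 mm hole, 22 mm high) but round, no flats. Origin: centre of the underside
- oblong_dish: open shallow oblong dark steel dish, fixed in the red tray: 128 x 84 mm outside (x by y), 14 mm high, walls and floor 3 mm. Origin: centre of the underside, x along its length; inner floor 3 mm above the origin. Place for the cleat, lengthwise
- square_dish: open shallow square dark steel dish, fixed in the red tray: 96 x 96 mm outside, 14 mm high, walls and floor 3 mm. Origin: centre of the underside; inner floor 3 mm above the origin. Place for the pad eye, either way round
- round_dish: open shallow round dark steel dish, fixed in the red tray: 122 mm outside diameter, 14 mm high, walls and floor 3 mm. Origin: centre of the underside; inner floor 3 mm above the origin. Place for the washer with the nut on top.
- tray: open red sheet-metal tray, fixed, 280 x 272 mm (x by y), 22 mm rim; origin: centre of the underside. Holds the three dishes and a closed green tin (76 mm wide, 30 mm high), one in each corner, in any arrangement. Tray and the 4 mm thick rubber mat lie left and right on the bench, either way round; a wrench and a padlock (under 30 mm high) also lie on the mat
There are look-alikes about, which are no part of the job. Leave any blue look-alike of the square_dish alone.

How it is judged (in metres and radians):
On the way, in this order (a step that is already met when the one before it is completed fails the run):
1. the washer lies flat in the middle of the round dish (horizontal distance between washer and round_dish below 0.015 m and z of washer in the frame of round_dish between 0.001 and 0.006 m and angle between washer's own z axis and vertical below 0.12 rad), for 0.2 s.
2. the nut then sits flat and centred on the washer (all of step 1 and horizontal distance between nut and washer below 0.01 m and z of nut in the frame of washer between 0.0075 and 0.0125 m and angle between nut's own z axis and vertical below 0.12 rad), for 0.2 s.
At the end, for the whole second after the job is handed in: Cleat upright and lengthwise (20 deg) in the oblong dish, pad eye base-down in the square dish, washer flat in the round dish, each on the floor within 15 mm of centre; nut flat on the washer within 10 mm; pull handle and collar not moved over 30 mm; all at rest (all of step 2 and horizontal distance between cleat and oblong_dish below 0.015 m and angle between the x axis of cleat and the x axis of oblong_dish, either way round below 0.35 rad and z of cleat in the frame of oblong_dish between 0.001 and 0.006 m and angle between each of cleat, pad_eye's own z axis and vertical below 0.12 rad and horizontal distance between pad_eye and square_dish below 0.015 m and z of pad_eye in the frame of square_dish between 0.001 and 0.006 m and distance of each of pull_handle, collar from where it was at the start of the episode below 0.03 m and linear speed of each of washer, nut, cleat, pad_eye below 0.02 m/s); the robot touches nothing.
It fails at once if the pull handle (does not belong) was put in the tray or disturbed by more than 30 mm (distance of pull_handle from where it was at the start of the episode above 0.03 m).
It fails at once if the round collar (does not belong) was put in the tray or disturbed by more than 30 mm (distance of collar from where it was at the start of the episode above 0.03 m).
It also fails if it takes over 96 s, if anything falls off the work surface, if the arm or the gripper's body presses on something with over 40 N, if the wrist force passes 120 N, or if a joint passes its speed limit or range.

## Robot

A 6-joint arm with a two-finger parallel gripper is mounted at the origin on the work surface. World frame = base frame: x ahead of the robot, y to its left, z up, the work surface at z = 0. Lengths are in mm, angles in rad, forces in N, time in s.
With the tool pointing down it reaches from about 400 to 925 mm from the base axis. Payload 12.5 kg.
Tool frame: the origin (TCP) lies at the very end of the fingers, on their centre line; the grasp point (between the pads) lies 19 mm behind it; z points along the fingers, x is the direction in which the jaws open and shut, and the axes are right-handed (so a half turn about z gives the same grasp; the last joint's range is limited). The gripper opens to 95 mm and grips with 3 to 60 N. Pads are 20 mm wide; open, the fingers measure 119 mm over their backs; the gripper's body (75 mm by 180 mm) begins 59 mm behind the grasp point.
Start: joints at [-1.291, 0.491, 1.559, -0, 1.092, -0.106], TCP at [235.212, -579.07, 214.661] pointing down, gripper open.
Joint ranges: [-3.1, 3.1], [-0.84, 2.19], [0.05, 2.79], [-1.13, 4.28], [0.06, 2.93], [-2.69, 2.69]. Speed limits (rad/s): [2.22, 2.22, 2.79, 3.14, 3.14, 3.14].

## Interface

Orientations are given as [roll, pitch, yaw] about the fixed x, y, z axes, in that order (R = Rz(yaw) Ry(pitch) Rx(roll)).
In Python, from cell import state, viewer, ticket, look_for, regions_of gives the robot as it stands.
- The arm moves only by the shell command python3 -m inch 'ROWS'. ROWS is JSON, a list of rows, each a list of 7 numbers: the turn, a rotation vector about the world's x, y, z in degrees, then the shift along the world's x, y, z in mm, then the opening, from -1 (shut) to 1 (fully open). In form: [[rx, ry, rz, tx, ty, tz, hand], ...]. A call has 1 to 10 rows; each row shifts and turns the commanded pose from where the row before left it; what a row does not reach is not made up. A row lasts 1/10 s, in which the tool goes at most 50 mm and 8.59 degrees, less where a joint would pass 70% of its speed; a pose out of reach is approached as far as the arm can. A call with a gripper value outside its range is refused whole. The fingers move at their own pace and stop on an object; the grip force is fixed at half the most. Time passes only in rows, so rows that do not move let the fingers close. It gives the time, the measured TCP pose, the force and the opening at its end, in the units of the state.
- state(): the state, without advancing time (a new reading comes with each control period).
- viewer.read_camera(name): name is "side" or "top"; returns a dict with "color" (420x560x3 uint8, red, green, blue), "depth" (420x560 float32, mm along the optical axis (not along the pixel's ray), 0 where there is no reading), "fx", "fy", "cx", "cy" (pixels), "position" and "orientation" of the camera in the world. Camera axes: x right, y down, z forward; pixel columns grow to the right and rows downward; lengths in mm; the calibration is good to about 2 mm. A picture is of the moment at which its call begins.
- ticket.job_done(): hands the job in, once; it reports no verdict.
Trained networks look in the newest picture that a camera, given by its name, has taken for a name from the list of things; names that differ only in an ending like _2 or _b are one class to them, and where a whole thing is asked for, a point or a joint stands for the part that bears it (a point fixed in the world has none). Each returns a list of dicts, best first, with "score" (0 to 1); they miss things now and then, are a little off and sometimes report something else, mostly with a low value. They report only what shows in the picture. A call takes as long as a camera call. They do not tell look-alikes from the thing itself.
- look_for(name, camera): "box" ([left, top, right, bottom] as shares, 0 to 1, of the picture: columns of its width, rows of its height, round what is visible of it).
- regions_of(name, camera): "pixels" (420x560 bool, what is visible of it) and "box" ([left, top, right, bottom] as shares, 0 to 1, of the picture: columns of its width, rows of its height, round what is visible of it).
The state is a dict: "t": time; "joints": joint angles; "qvel": joint speeds; "tau": joint torques, N m; "eef_pos": TCP position; "tcp_rot": TCP orientation; "ft_force": force on the tool from outside, world axes, zero at the start; "moment": the same for the moment, N m; "opening": opening from 0.0 (shut) to 1.0 (fully open).
Only numpy, scipy, OpenCV 4.12 (cv2) and the standard library are available. Lean on these libraries where they do the work, as an engineer would, in place of code of your own. Each camera call takes 0.05 s, during which the arm holds its last target. There are 200 camera calls.

## Working session

There is one attempt and no reset: what is moved stays moved. The work goes in short steps, Python scripts to look and compute and a shell command to move; the robot and the scene stay as the last step left them, time stands still between calls to the robot, and variables do not carry over. Pictures are saved under pics/ and viewed, on a budget of 14 in all, crops included, one or two more only if the job needs it, and the job is handed in when it is done.

```bash
mkdir -p pics; ls; python3 - <<'E'
from cell import state, viewer
import cv2, pickle
s=state();print(s)
for n in("top","side"):
    c=viewer.read_camera(n);print(n,c["position"],c["orientation"],c["fx"],c["cx"],c["cy"])
    cv2.imwrite(f"pics/{n}0.png",c["color"][:,:,::-1]); pickle.dump(c,open(f"{n}0.pkl","wb"))
E
```

```text
pics
{'t': 0.0, 'joints': array([-1.29056720e+00,  4.91577059e-01,  1.55950130e+00,  3.01367824e-05,
        1.09170485e+00, -1.05604656e-01]), 'qvel': array([ 0.001416  ,  0.00043074,  0.00195754, -0.00018035, -0.00119223,
        0.00011213]), 'tau': array([ 7.32017197e-04, -6.12649083e+01, -2.58176905e+01,  6.92149415e-02,
        4.82553360e-02, -8.82494487e-05]), 'eef_pos': array([ 235.15736465, -578.78191328,  214.03302684]), 'tcp_rot': array([-3.14144058e+00,  1.18110870e-03, -1.18497636e+00]), 'ft_force': array([ 0.17130187,  0.34539945, -0.31027494]), 'moment': array([-0.01626957,  0.02830222, -0.00912647]), 'opening': 1.0019469532112169}
top [ 317.50227529  -68.6981585  1527.39128148] [-2.96992918e+00 -2.34007225e-03 -1.54272675e+00] 486.9038516407864 281.3443977863103 204.1020846295412
side [520.72750145 783.23195832 987.53975425] [-2.41601718  0.01680669 -3.10559842] 533.7303842920143 292.16185497423066 207.85631550111378
```

View pics/top0.png

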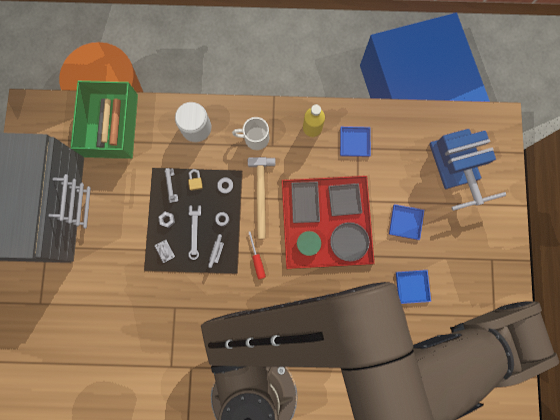

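View pics/side0.png

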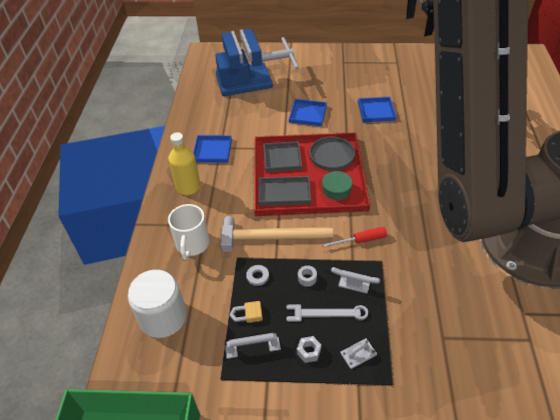

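Top view: the mat holds a bar at (170,185), padlock (195,181), ring (225,185), hexagonal ring (166,219), small round ring (222,219), wrench (195,230), pad eye (165,250) and horned bar (216,250). The tray holds the oblong dish (305,203), square dish (345,200), round dish (349,243) and green tin (309,243). The blue dishes are outside the tray.

Possible mix-ups:
- **Cleat:** bar (170,185) or horned bar (216,250)
- **Nut:** (166,219) or (222,219)
- **Washer:** (225,185) or (222,219)
- **Square dish:** grey (345,200) or the blue ones

Next: measurements from both views and one close crop to check.

```bash
cat > h.py <<'E'
import numpy as np, cv2
from scipy.spatial.transform import Rotation as R
def rot(c): return R.from_euler('xyz',c["orientation"]).as_matrix()
def cloud(c,m):
    v,u=np.nonzero(m&(c["depth"]>0)); d=c["depth"][v,u]
    p=np.stack([(u-c["cx"])/c["fx"]*d,(v-c["cy"])/c["fy"]*d,d],1)
    return p@rot(c).T+np.array(c["position"])
def plane(c,u,v,z):
    "pixels -> points on the level z"
    r=np.stack([(u-c["cx"])/c["fx"],(v-c["cy"])/c["fy"],np.ones(np.shape(u))],-1)@rot(c).T
    p=np.array(c["position"]); return p+r*((z-p[2])/r[...,2])[...,None]
def rect(p):
    (x,y),(w,h),a=cv2.minAreaRect(p[:,:2].astype(np.float32))
    return np.round([x,y,w,h,a],1)
E
python3 - <<'E'
from h import *
from cell import regions_of, viewer
cs={n:viewer.read_camera(n) for n in("top","side")}
for name in "cleat pad_eye washer nut pull_handle collar oblong_dish square_dish round_dish tray".split():
  for n in cs:
    for r in regions_of(name,n)[:3]:
        if r["score"]<.3: continue
        b=np.array(r["box"])*[560,420,560,420]
        P=cloud(cs[n],r["pixels"]); 
        print(name,n,round(r["score"],2),b.round(),"rect",rect(P),"z",np.percentile(P[:,2],[5,50,98]).round(1))
a=cs["side"]["color"][250:385,215:400];b=cs["top"]["color"][160:275,140:245]
a=cv2.resize(a,None,fx=2.7,fy=2.7,interpolation=2);b=cv2.resize(b,None,fx=2.6,fy=2.6,interpolation=2)
o=np.zeros((365,a.shape[1]+b.shape[1],3),np.uint8);o[:a.shape[0],:a.shape[1]]=a[:365];o[:b.shape[0],a.shape[1]:]=b
cv2.imwrite("pics/crop1.png",o[:,:,::-1])
E
```

```text
cleat top 0.58 [208. 235. 224. 265.] rect [424.4 133.6  26.7 101.9  75.9] z [ 5.5 40.8 49.4]
cleat side 0.88 [334. 267. 379. 295.] rect [422.8 124.6  51.5  99.8  78.1] z [ 5.7 27.3 49. ]
pad_eye top 0.5 [160. 241. 172. 263.] rect [421.8 295.4  62.6  43.   31.9] z [ 3.3 10.1 38.4]
pad_eye side 0.98 [343. 337. 376. 368.] rect [423.  292.6  63.9  42.6  30.3] z [ 7.9 11.6 38.5]
washer top 0.44 [220. 179. 237. 192.] rect [635.8 115.   47.5  45.2  44.3] z [ 6.5 12.4 18.9]
washer side 0.63 [248. 264. 269. 285.] rect [638.6 117.4  44.6  45.1   2.6] z [10.8 14.5 19.2]
nut side 0.45 [333. 265. 379. 294.] rect [422.7 123.3  52.  102.4  72.7] z [ 6.5 31.6 49.2]
pull_handle side 0.81 [226. 332. 281. 359.] rect [635.1 282.6 108.2  42.1  11.9] z [ 6.7 39.7 48.1]
collar top 0.52 [215. 215. 227. 224.] rect [523.5 118.5  36.3  37.6   2. ] z [ 4.9 23.7 29. ]
collar side 0.71 [297. 266. 316. 286.] rect [528.6 118.9  39.4  44.6   1.7] z [ 7.4 24.3 30.1]
collar side 0.33 [248. 262. 268. 287.] rect [637.  116.9  47.3  47.7  70.4] z [ 6.9 14.3 19.1]
oblong_dish top 0.77 [289. 184. 319. 223.] rect [ 589.1 -1
[... 590 characters left out ...]
are_dish side 0.94 [194. 137. 236. 163.] rect [ 785.7 -270.1  106.8  204.1   11.6] z [ 1.   5.3 17.2]
square_dish side 0.73 [358.  97. 398. 124.] rect [ 333.5 -477.   101.6  109.8    5.9] z [ 0.3  5.  16.8]
round_dish top 0.74 [332. 226. 371. 259.] rect [ 468.1 -281.1  116.   118.4    1.3] z [ 0.4  6.2 19.1]
round_dish top 0.64 [210. 237. 225. 265.] rect [423.6 134.2  26.5  92.3  71.9] z [ 5.7 40.7 49.4]
round_dish top 0.58 [290. 180. 319. 223.] rect [ 588.3 -140.6  130.3   84.9    5.6] z [ 0.5  6.4 18.9]
tray top 0.63 [222. 179. 236. 194.] rect [635.3 115.4  43.8  45.    5. ] z [ 6.1 12.4 19.1]
tray side 0.56 [255. 133. 368. 215.] rect [ 529.5 -224.4  289.2  311.4    4.9] z [ 1.8  6.5 25. ]
```

View pics/crop1.png

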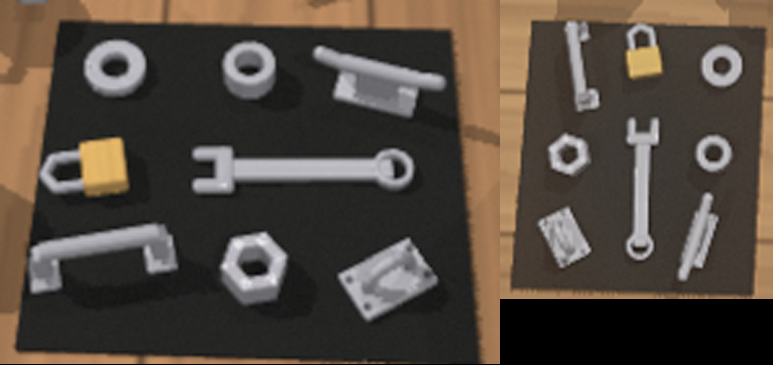

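The crop settles the choice:
- **Washer:** the wide flat ring at the upper left.
- **Collar:** the smaller, taller smooth ring to its right; leave it.
- **Cleat:** the horned bar on one base plate.
- **Pull handle:** the two-legged bar; leave it.
- **Nut:** the hexagonal ring at the bottom centre.
- **Pad eye:** the arch on a plate.

Next I take refined poses from both views.

```bash
cat >> h.py <<'E'
import pickle
from cell import viewer
def near(C,x,y,r,z0,z1):
    "cloud points in a neighbourhood"
    P=cloud(C,np.ones((420,560),bool)); d=np.hypot(P[:,0]-x,P[:,1]-y)
    return P[(d<r)&(P[:,2]>z0)&(P[:,2]<z1)]
def hexyaw(P):
    "centre & flat-normal direction mod 60 by best-fitting hexagon of the top hull"
    h=cv2.convexHull(P[:,:2].astype(np.float32))[:,0]
    best=[]
    for a in range(0,60):
        t=np.radians(a+np.array([0,60,120])); q=h@np.stack([np.cos(t),np.sin(t)])
        best.append(np.ptp(q,axis=0).sum())
    return np.argmin(best),min(best)/3,max(best)/3
E
python3 - <<'E'
from h import *
for n in("top","side"):
    C=pickle.load(open(n+"0.pkl","rb"))
    print(n,"mat z",np.median(near(C,530,160,20,-20,20)[:,2]).round(1),"bench",np.median(near(C,700,-50,30,-20,20)[:,2]).round(1))
    for k,x,y,r,z0,z1 in [("washer",637,116,38,10,22),("nut",527,285,40,20,36),("nutall",527,285,40,12,36),("collar",526,118,35,20,36),("cleatbar",423,128,65,33,60),("cleatbase",423,128,65,7.5,16),("pad_base",422,294,45,8,16),("pad_arch",422,294,45,22,50),
      ("oblong_rim",590,-144,85,13,22),("square_rim",602,-265,75,13,22),("round_rim",468,-281,64,13,22)]:
        P=near(C,x,y,r,z0,z1)
        if len(P)>4: print(n,k,len(P),"rect",rect(P),"mid",((P.min(0)+P.max(0))/2).round(1),"ztop",np.percentile(P[:,2],[50,95]).round(1))
        if "nut" in k and len(P)>4: print(hexyaw(P))
    for k,x,y in [("ob",590,-144),("sq",602,-265),("rd",468,-281)]: print(k,"floor",np.median(near(C,x,y,25,-10,30)[:,2]).round(1))
E
```

```text
top mat z 3.5 bench -0.9
top washer 121 rect [632.5 116.6  57.4  52.7  22.3] mid [636.9 122.1  16. ] ztop [13.5 19.5]
top nut 111 rect [520.5 293.1  45.6  42.   12.3] mid [520.6 292.8  26. ] ztop [25.2 30.3]
(np.int64(43), np.float64(42.13341405979124), np.float64(46.11341229040454))
top nutall 131 rect [514.8 291.6  57.4  42.8  12.5] mid [515.3 290.6  22. ] ztop [24.3 30.1]
(np.int64(42), np.float64(48.55172654066829), np.float64(52.911740648943))
top collar 90 rect [525.7 118.7  38.5  38.5   2.1] mid [525.8 118.8  26.2] ztop [25.1 29.8]
top cleatbar 147 rect [424.  132.8  15.  101.7  73.8] mid [424.5 134.2  43.8] ztop [43.7 48.8]
top cleatbase 149 rect [418.1 130.3 117.8 124.5   1.6] mid [418.6 130.1  11.7] ztop [ 9.5 14. ]
top pad_base 154 rect [422.5 293.6  72.2  85.    6.5] mid [422.2 294.   12. ] ztop [10.3 14.7]
top pad_arch 42 rect [420.6 294.2  40.5  10.2  31.6] mid [421.1 293.3  33.8] ztop [33.6 39.9]
top oblong_rim 211 rect [ 593.9 -147.9  139.5  160.5    4.6] mid [ 594.5 -146.7   17.5] ztop [17.1 21.3]
top square_rim 167 rect [ 613.8 -276.9  122.   122.1    5.7] mid [ 611
[... 772 characters left out ...]
4 103.7  72.7] mid [424.6 133.6  42.7] ztop [44.5 49. ]
side cleatbase 366 rect [423.9 133.7 123.3 118.4   4.3] mid [424.6 132.7  11.7] ztop [ 9.6 14. ]
side pad_base 492 rect [419.6 296.1  86.1  81.2  76.5] mid [419.3 294.1  12. ] ztop [10.8 14. ]
side pad_arch 112 rect [424.6 295.2  43.1  11.2  32.1] mid [424.9 296.2  31.8] ztop [34.7 40.2]
side oblong_rim 498 rect [ 594.3 -145.   136.5  159.1    2.5] mid [ 594.5 -145.1   17.5] ztop [17.4 21.4]
side square_rim 286 rect [ 602.2 -276.9  147.4  125.3    7.2] mid [ 600.8 -274.9   17.5] ztop [16.9 21.5]
side round_rim 249 rect [ 468.8 -281.7  125.6  118.3   87.7] mid [ 468.3 -281.6   17.4] ztop [17.  20.7]
ob floor 7.9
sq floor 8.1
rd floor 8.3
```

```bash
python3 -m inch '[[0,0,0,24,41,0,0.6],[0,0,0,24,41,0,0.6],[0,0,0,24,41,0,0.6],[0,0,0,24,41,0,0.6],[0,0,0,24,41,0,0.6],[0,0,0,24,41,0,0.6],[0,0,0,24,41,0,0.6],[0,0,0,24,41,0,0.6],[0,0,0,24,41,0,0.6],[0,0,0,24,41,0,0.6]]'
python3 - <<'E'
from h import *
from cell import regions_of
for n in("top","side"):
    C=pickle.load(open(n+"0.pkl","rb")); im=C["color"].astype(int)
    g=(np.ptp(im,axis=2)<30)&(im.max(2)<150)
    for k,x,y,r in [("ob",590,-144,70),("sq",602,-265,60),("rd",468,-281,58)]:
        v,u=np.mgrid[:420,:560]; Q=plane(C,u,v,17.5 if n=="x" else 17)
        m=g&(np.hypot(Q[...,0]-x,Q[...,1]-y)<r+10)
        m=cv2.morphologyEx(m.astype(np.uint8),cv2.MORPH_OPEN,np.ones((3,3)))
        l,lab,st,_=cv2.connectedComponentsWithStats(m); i=1+np.argmax(st[1:,4])
        print(n,k,st[i,4],rect(Q[lab==i]))
E
```

```text
t: 2.2
eef_pos: [475.9, -167.3, 214.9]
tcp_rot: [-3.141, -0.001, -1.185]
ft_force: [0.8, -0.9, 0.6]
opening: 0.802
top ob 1036 [ 589.  -139.5  126.    82.6    4.4]
top sq 897 [ 600.4 -264.6   94.5   95.7    6.9]
top rd 1157 [ 467.8 -280.   115.7  115.2    0.6]
side ob 1374 [ 590.2 -135.1  126.9   94.     3.8]
side sq 991 [ 601.4 -261.1   94.6  109.2    6.7]
side rd 1186 [ 468.5 -276.3  118.   125.8    0.9]
```

```bash
python3 -m inch '[[0,0,0,23,40.5,-10,0.6],[0,0,0,23,40.5,-10,0.6],[0,0,0,23,40.5,-10,0.6],[0,0,0,23,40.5,-10,0.6],[0,0,0,23,40.5,-10,0.6],[0,0,0,23,40.5,-10,0.6],[0,0,0,23,40.5,-15,0.6],[0,0,0,0,0,-30,0.6],[0,0,0,0,0,-30,0.6],[0,0,0,0,0,0,0.6]]'
python3 - <<'E'
from h import *
C=viewer.read_camera("side"); c=C["color"][225:345,205:345]
cv2.imwrite("pics/close1.png",cv2.resize(c,None,fx=4,fy=4,interpolation=2)[:,:,::-1])
C=viewer.read_camera("top"); cv2.imwrite("pics/t1.png",C["color"][:,:,::-1])
E
```

```text
t: 3.2
eef_pos: [634.3, 114.7, 76.0]
tcp_rot: [3.135, 0.002, -1.184]
ft_force: [-0.5, -0.3, 1.0]
opening: 0.8
```

View pics/close1.png

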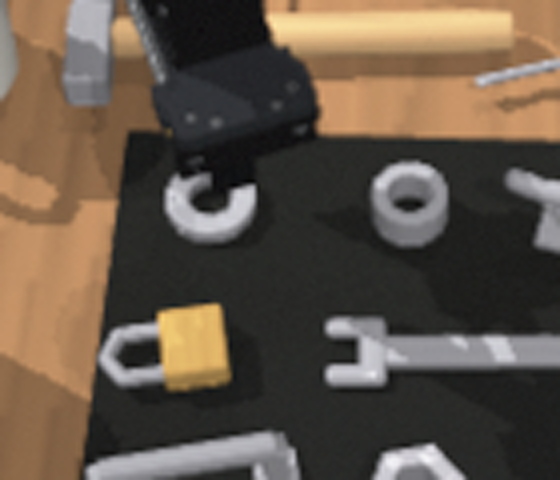

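The crop shows the fingers over the washer (210,210), with the padlock (195,345) and collar (410,200) clear. I go down and close.

```bash
python3 -m inch '[[0,0,0,2.5,1.5,-30,0.6],[0,0,0,0,0,-25,0.6],[0,0,0,0,0,-9,0.6],[0,0,0,0,0,-5,0.6],[0,0,0,0,0,0,0.6],[0,0,0,0,0,0,-1],[0,0,0,0,0,0,-1],[0,0,0,0,0,0,-1],[0,0,0,0,0,0,-1],[0,0,0,0,0,0,-1]]'
```

```text
t: 4.3
eef_pos: [638.9, 115.9, 11.1]
tcp_rot: [-3.141, -0.0, -1.185]
ft_force: [-0.3, -0.7, 4.1]
opening: 0.502
```

```bash
python3 -m inch '[[0,0,0,0,0,0,0.6],[0,0,0,0,0,0,0.6],[0,0,0,-1.5,0,-3,0.6],[0,0,0,0,0,-2,0.6],[0,0,0,0,0,0,-1],[0,0,0,0,0,0,-1],[0,0,0,0,0,0,-1],[0,0,0,0,0,0,-1],[0,0,0,0,0,0,-1]]'; python3 -m inch '[[0,0,0,0,0,0,-1],[0,0,0,0,0,10,-1],[0,0,0,0,0,30,-1],[0,0,0,0,0,40,-1],[0,0,0,0,0,40,-1],[0,0,0,0,0,0,-1]]'
```

```text
t: 5.2
eef_pos: [637.3, 115.9, 5.7]
tcp_rot: [-3.141, -0.0, -1.185]
ft_force: [0.4, -0.4, -0.3]
opening: 0.51
t: 5.8
eef_pos: [639.5, 116.2, 131.9]
tcp_rot: [-3.133, -0.003, -1.185]
ft_force: [0.6, 0.7, -0.7]
opening: 0.512
```

```bash
python3 -m inch '[[0,0,0,-18.8,-44,0,-1],[0,0,0,-18.8,-44,0,-1],[0,0,0,-18.8,-44,0,-1],[0,0,0,-18.8,-44,0,-1],[0,0,0,-18.8,-44,0,-1],[0,0,0,-18.8,-44,0,-1],[0,0,0,-18.8,-44,0,-1],[0,0,0,-18.8,-44,0,-1],[0,0,0,-18.6,-44.5,0,-1],[0,0,0,0,0,-30,-1]]';python3 -m inch '[[0,0,0,0,0,-30,-1],[0,0,0,0,0,0,-1]]'
python3 - <<'E'
from h import *
C=viewer.read_camera("side"); c=C["color"][125:220,250:380]
cv2.imwrite("pics/close2.png",cv2.resize(c,None,fx=5,fy=5,interpolation=2)[:,:,::-1])
E
```

```text
t: 6.8
eef_pos: [467.7, -286.1, 98.0]
tcp_rot: [-3.139, -0.006, -1.19]
ft_force: [0.9, -0.7, -2.1]
opening: 0.512
t: 7.0
eef_pos: [466.5, -279.9, 62.9]
tcp_rot: [3.139, 0.005, -1.186]
ft_force: [0.2, 0.3, -0.6]
opening: 0.513
```

View pics/close2.png

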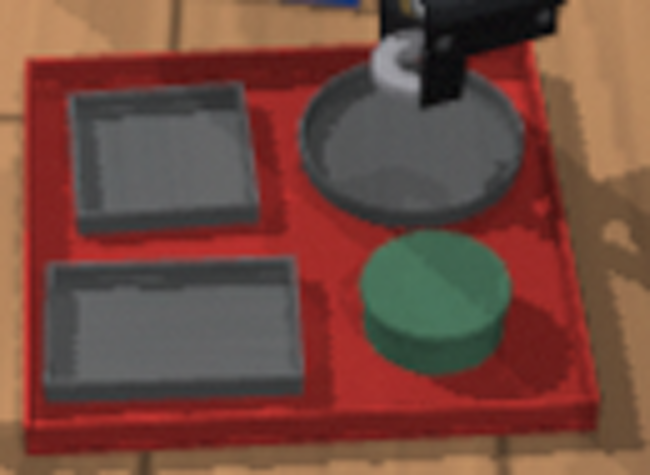

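Washer is held flat above the round dish (405,60 in the crop). I lower and release.

```bash
python3 -m inch '[[0,0,0,0.5,0,-30,-1],[0,0,0,0,0,-15,-1],[0,0,0,0,0,-7,-1],[0,0,0,0,0,-3,-1],[0,0,0,0,0,0,-1],[0,0,0,0,0,0,-1]]'
```

```text
t: 7.65
eef_pos: [469.2, -280.8, 11.7]
tcp_rot: [-3.141, -0.001, -1.185]
ft_force: [-0.3, -0.2, -0.9]
opening: 0.506
```

```bash
python3 -m inch '[[0,0,0,0,0,-1.5,-1],[0,0,0,0,0,-1.2,-1],[0,0,0,0,0,0,-1]]';  python3 -m inch '[[0,0,0,0,0,0,0.45],[0,0,0,0,0,0,0.45],[0,0,0,0,0,0,0.45],[0,0,0,0,0,20,0.45],[0,0,0,0,0,40,0.45],[0,0,0,0,0,40,0.45]]'
```

```text
t: 7.95
eef_pos: [468.9, -280.7, 8.6]
tcp_rot: [-3.141, -0.001, -1.185]
ft_force: [-0.9, 0.6, 6.6]
opening: 0.512
t: 8.55
eef_pos: [468.3, -280.3, 108.6]
tcp_rot: [3.141, 0.002, -1.185]
ft_force: [-0.4, -0.3, 0.6]
opening: 0.726
```

```bash
python3 -m inch '[[0,0,-3.2,4.4,47.8,0,0.45],[0,0,-3.2,4.4,47.8,0,0.45],[0,0,-3.2,4.4,47.8,0,0.45],[0,0,0,4.4,47.8,0,0.45],[0,0,0,4.4,47.8,0,0.45],[0,0,0,4.4,47.8,0,0.45],[0,0,0,4.4,47.8,0,0.45],[0,0,0,4.4,47.8,0,0.45],[0,0,0,4.4,47.8,0,0.45],[0,0,0,4.4,47.8,0,0.45]]'
python3 -m inch '[[0,0,0,4.4,47.8,-10,0.45],[0,0,0,4.2,47.9,-10,0.45],[0,0,0,0,0,-10,0.45],[0,0,0,0,0,0,0.45],[0,0,0,0,0,0,0.45]]'
python3 - <<'E'
from h import *
for n in("top","side"):
    C=viewer.read_camera(n)
    im=C["color"].astype(int); v,u=np.mgrid[:420,:560]; Q=plane(C,u,v,16.5)
    m=(np.hypot(Q[...,0]-468,Q[...,1]+280.5)<48)&(im.min(2)>135)
    # ring brightness
    print(n,m.sum(),rect(Q[m]),np.median(cloud(C,m)[:,2]).round(1))
    P=near(C,468,-280.5,48,13,30); print(len(P))
    if n=="side":
        a=cv2.resize(C["color"][130:180,300:365],(390,300),interpolation=2);b=cv2.resize(C["color"][310:380,260:350],(386,300),interpolation=2)
        cv2.imwrite("pics/close3.png",np.hstack([a,b])[:,:,::-1])
E
```

```text
t: 9.55
eef_pos: [512.5, 199.5, 108.0]
tcp_rot: [3.142, -0.0, -1.352]
ft_force: [2.4, -0.9, -0.6]
opening: 0.723
t: 10.05
eef_pos: [521.1, 292.2, 77.8]
tcp_rot: [3.14, -0.0, -1.353]
ft_force: [0.2, 0.4, -0.2]
opening: 0.725
top 153 [ 467.6 -279.9   46.7   46.9    1.6] 15.0
124
side 116 [ 472.1 -284.5   49.6   38.4   30.9] 18.3
117
```

View pics/close3.png

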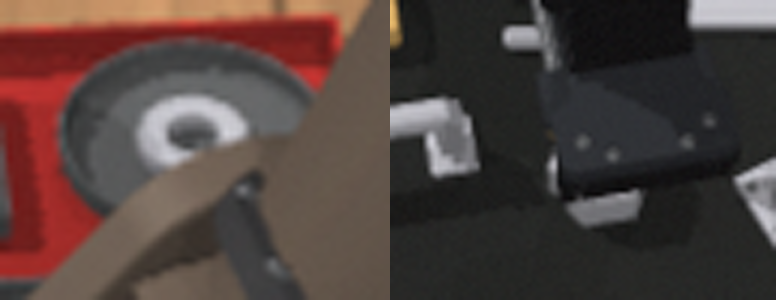

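Left half: washer lies centred in the round dish (190,130). Right half: fingers straddle the nut (605,205). I descend on the nut.

```bash
python3 -m inch '[[0,0,0,0.4,0.8,-35,0.45],[0,0,0,0,0,-25,0.45],[0,0,0,0,0,-8,0.45],[0,0,0,0,0,0,0.45],[0,0,0,0,0,0,-1],[0,0,0,0,0,0,-1],[0,0,0,0,0,0,-1],[0,0,0,0,0,0,-1],[0,0,0,0,0,0,-1]]';python3 -m inch '[[0,0,0,0,0,10,-1],[0,0,0,0,0,30,-1],[0,0,0,0,0,40,-1],[0,0,0,0,0,20,-1],[0,0,0,0,0,0,-1],[0,0,0,0,0,0,-1]]'
```

```text
t: 11.05
eef_pos: [522.0, 294.0, 10.7]
tcp_rot: [-3.141, -0.0, -1.352]
ft_force: [-0.0, -1.1, 7.3]
opening: 0.436
t: 11.65
eef_pos: [521.4, 293.8, 109.9]
tcp_rot: [-3.142, -0.0, -1.353]
ft_force: [-0.7, -0.5, -2.2]
opening: 0.439
```

```bash
python3 -m inch '[[0,0,0,-4.5,-47.8,0,-1],[0,0,0,-4.5,-47.8,0,-1],[0,0,0,-4.5,-47.8,0,-1],[0,0,0,-4.5,-47.8,0,-1],[0,0,0,-4.5,-47.8,0,-1],[0,0,0,-4.5,-47.8,0,-1],[0,0,0,-4.5,-47.8,0,-1],[0,0,0,-4.5,-47.8,0,-1],[0,0,0,-4.5,-47.8,0,-1],[0,0,0,-4.5,-47.8,0,-1]]'
python3 -m inch '[[0,0,0,-4.4,-47.8,0,-1],[0,0,0,-4.4,-47.9,0,-1],[0,0,0,0,0,-20,-1],[0,0,0,0,0,-20,-1],[0,0,0,0,0,-10,-1],[0,0,0,0,0,0,-1],[0,0,0,0,0,0,-1]]'
python3 - <<'E'
from h import *
for n in("top","side"):
    C=viewer.read_camera(n)
    P=near(C,468,-280.5,30,10,72)
    print(n,len(P),[ (a,len(Q:=P[(P[:,2]>a)&(P[:,2]<a+8)]),Q.mean(0).round(1) if len(Q) else 0) for a in range(10,72,8)])
    if n=="side":
        cv2.imwrite("pics/close4.png",cv2.resize(C["color"][120:195,290:380],(720,600),interpolation=2)[:,:,::-1])
E
```

```text
t: 12.65
eef_pos: [475.5, -185.7, 108.6]
tcp_rot: [3.14, 0.002, -1.353]
ft_force: [1.5, 0.3, -0.4]
opening: 0.441
t: 13.35
eef_pos: [468.0, -279.4, 59.8]
tcp_rot: [3.141, 0.001, -1.352]
ft_force: [0.3, 0.2, -0.2]
opening: 0.441
top 0 [(10, 0, 0), (18, 0, 0), (26, 0, 0), (34, 0, 0), (42, 0, 0), (50, 0, 0), (58, 0, 0), (66, 0, 0)]
side 260 [(10, 132, array([ 468.4, -275.8,   15.2])), (18, 57, array([ 468.4, -277.8,   19.6])), (26, 0, 0), (34, 0, 0), (42, 0, 0), (50, 12, array([ 469.3, -265.7,   56.1])), (58, 27, array([ 470.5, -262.4,   61.5])), (66, 32, array([ 468.2, -261.3,   68.6]))]
```

View pics/close4.png

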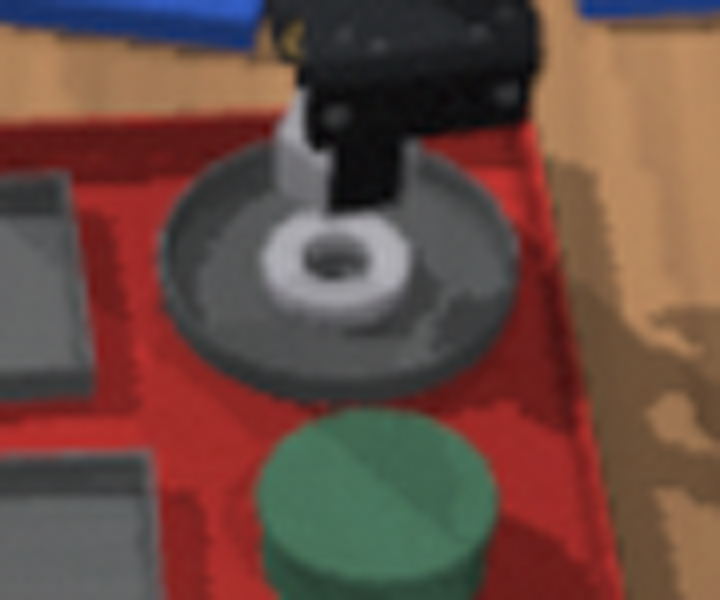

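Washer sits centred in the dish (337,258), and the nut is held upright above it (about 345,165). I lower it onto the washer.

```bash
python3 -m inch '[[0,0,0,0,0,-20,-1],[0,0,0,0,0,-10,-1],[0,0,0,0,0,-4,-1],[0,0,0,0,0,-1.5,-1],[0,0,0,0,0,0,-1],[0,0,0,0,0,0,-1]]';python3 -m inch '[[0,0,0,0,0,-1,-1],[0,0,0,0,0,0,-1],[0,0,0,0,0,0,-1]]'
```

```text
t: 14.05
eef_pos: [468.1, -279.9, 24.9]
tcp_rot: [-3.141, -0.001, -1.353]
ft_force: [-0.4, 0.7, -1.1]
opening: 0.442
t: 14.35
eef_pos: [468.0, -279.8, 23.6]
tcp_rot: [-3.141, -0.0, -1.353]
ft_force: [0.0, -0.7, 0.5]
opening: 0.437
```

```bash
python3 -m inch '[[0,0,0,0,0,-0.8,-1],[0,0,0,0,0,0,-1]]';python3 -m inch '[[0,0,0,0,0,0,0.35],[0,0,0,0,0,0,0.35],[0,0,0,0,0,0,0.35],[0,0,0,0,0,20,0.35],[0,0,0,0,0,40,0.35],[0,0,0,0,0,40,-0.2]]'
```

```text
t: 14.55
eef_pos: [468.0, -279.9, 23.6]
tcp_rot: [-3.141, -0.001, -1.353]
ft_force: [-1.3, 1.3, 11.7]
opening: 0.438
t: 15.15
eef_pos: [467.5, -279.5, 123.2]
tcp_rot: [3.14, 0.001, -1.353]
ft_force: [-0.3, -0.1, -0.0]
opening: 0.634
```

```bash
python3 -m inch '[[0,0,6.5,-3.8,47.9,0,-0.1],[0,0,6.5,-3.8,47.9,0,-0.1],[0,0,6.5,-3.8,47.9,0,-0.1],[0,0,0,-3.8,47.9,0,-0.1],[0,0,0,-3.8,47.9,0,-0.1],[0,0,0,-3.8,47.9,0,-0.1],[0,0,0,-3.8,47.9,0,-0.1],[0,0,0,-3.8,47.9,0,-0.1],[0,0,0,-3.8,47.9,0,-0.1],[0,0,0,-3.8,47.9,0,-0.1]]'
python3 -m inch '[[0,0,0,-3.8,47.9,-10,-0.1],[0,0,0,-3.5,47.9,-20,-0.1],[0,0,0,0,0,-20,-0.1],[0,0,0,0,0,0,-0.1],[0,0,0,0,0,0,-0.1]]'
python3 - <<'E'
from h import *
for n in("top","side"):
    C=viewer.read_camera(n)
    for a,b in((14,21),(22,34),(34,50)):
        P=near(C,468,-280.5,48,a,b)
        if len(P)>3:print(n,a,len(P),rect(P),np.median(P[:,2]).round(1))
    if n=="side":
        a=cv2.resize(C["color"][125:185,300:375],(400,320),interpolation=2);b=cv2.resize(C["color"][310:385,310:400],(384,320),interpolation=2)
        cv2.imwrite("pics/close5.png",np.hstack([a,b])[:,:,::-1])
E
```

```text
t: 16.15
eef_pos: [429.5, 201.2, 122.7]
tcp_rot: [-3.141, -0.0, -1.012]
ft_force: [1.1, -0.7, 0.3]
opening: 0.452
t: 16.65
eef_pos: [422.6, 292.8, 73.5]
tcp_rot: [3.14, -0.0, -1.012]
ft_force: [0.6, 0.1, 0.4]
opening: 0.449
top 14 31 [ 473.2 -280.    46.2   57.8   74.9] 17.5
top 22 25 [ 463.7 -280.5   31.5   47.5   41. ] 32.3
top 34 102 [ 464.5 -277.7   41.    44.5   46.1] 38.4
side 14 59 [ 468.4 -273.2   48.6   40.8    8.1] 17.0
side 22 82 [ 464.9 -273.2   39.    38.2   57.6] 28.7
side 34 139 [ 466.  -278.6   48.4   42.8   75.3] 39.2
```

View pics/close5.png

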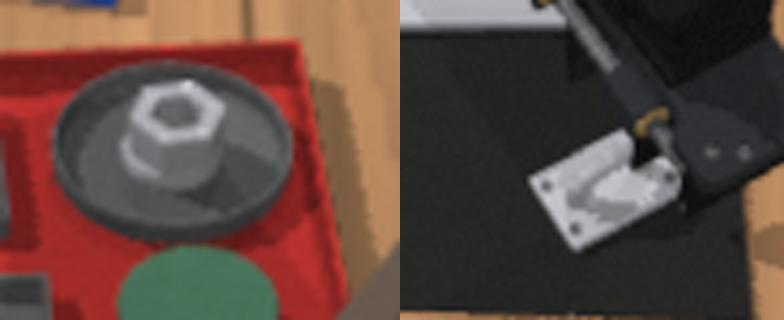

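Left half: nut sits flat on the washer (175,110). Right half: gripper is over the pad eye (610,190). I descend.

```bash
python3 -m inch '[[0,0,0,0,0,-30,-0.1],[0,0,0,0,0,-20,-0.1],[0,0,0,0,0,-5,-0.1],[0,0,0,0,0,0,-0.1],[0,0,0,0,0,0,-0.1]]'
python3 - <<'E'
from h import *
C=viewer.read_camera("side")
cv2.imwrite("pics/close6.png",cv2.resize(C["color"][310:385,310:400],(540,450),interpolation=2)[:,:,::-1])
E
```

```text
t: 17.25
eef_pos: [423.4, 293.1, 19.5]
tcp_rot: [-3.14, -0.0, -1.013]
ft_force: [-0.4, -0.2, 0.5]
opening: 0.451
```

View pics/close6.png

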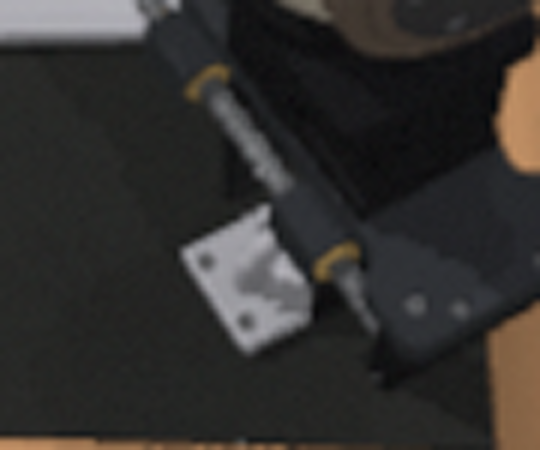

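Fingers hide the arch, but there is no contact force and the pose agrees. I lower a bit more and grip.

```bash
python3 -m inch '[[0,0,0,-0.5,1.9,-4.5,-0.1],[0,0,0,0,0,0,-0.1],[0,0,0,0,0,0,-1],[0,0,0,0,0,0,-1],[0,0,0,0,0,0,-1],[0,0,0,0,0,0,-1],[0,0,0,0,0,0,-1]]';python3 -m inch '[[0,0,0,0,0,10,-1],[0,0,0,0,0,30,-1],[0,0,0,0,0,40,-1],[0,0,0,0,0,20,-1],[0,0,0,0,0,0,-1],[0,0,0,0,0,0,-1]]'
```

```text
t: 18.0
eef_pos: [422.3, 295.0, 14.0]
tcp_rot: [-3.141, -0.0, -1.012]
ft_force: [-0.9, -0.2, 0.0]
opening: 0.1
t: 18.6
eef_pos: [422.0, 295.0, 113.9]
tcp_rot: [-3.141, -0.0, -1.012]
ft_force: [-0.2, 0.5, -2.2]
opening: 0.098
```

```bash
python3 -m inch '[[0,0,-5,14.9,-46.6,0,-1],[0,0,-5,14.9,-46.6,0,-1],[0,0,-5,14.9,-46.6,0,-1],[0,0,-5,14.9,-46.6,0,-1],[0,0,-6,14.9,-46.6,0,-1],[0,0,0,14.9,-46.6,0,-1],[0,0,0,14.9,-46.6,0,-1],[0,0,0,14.9,-46.6,0,-1],[0,0,0,14.9,-46.6,0,-1],[0,0,0,14.9,-46.6,0,-1]]'
python3 -m inch '[[0,0,0,14.9,-46.6,0,-1],[0,0,0,14.9,-46.6,0,-1],[0,0,0,0,0,-20,-1],[0,0,0,0,0,-20,-1],[0,0,0,0,0,-10,-1],[0,0,0,0,0,0,-1],[0,0,0,0,0,0,-1]]'
python3 - <<'E'
from h import *
C=viewer.read_camera("side")
cv2.imwrite("pics/close7.png",cv2.resize(C["color"][110:200,235:345],(660,540),interpolation=2)[:,:,::-1])
E
```

```text
t: 19.6
eef_pos: [570.8, -172.8, 112.0]
tcp_rot: [3.139, 0.001, -1.466]
ft_force: [0.8, 0.3, -3.0]
opening: 0.097
t: 20.3
eef_pos: [601.1, -263.9, 63.8]
tcp_rot: [3.141, 0.0, -1.466]
ft_force: [-0.0, -0.4, -2.2]
opening: 0.097
```

View pics/close7.png

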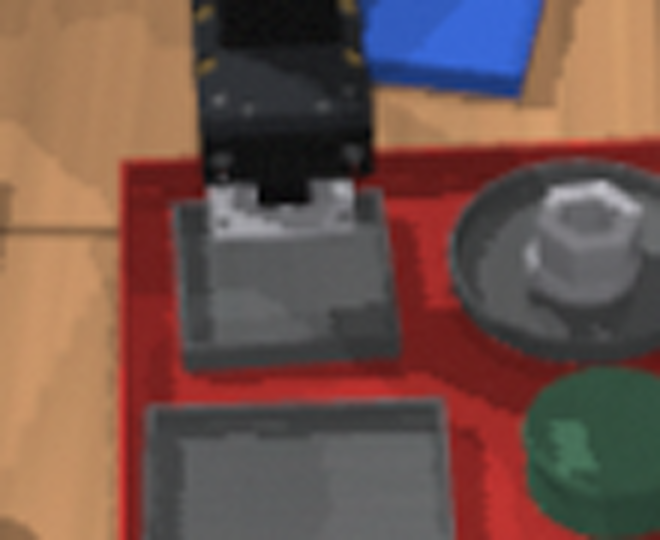

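Pad eye is held level and square over the dish (centre 282 against the dish's 288). I shift 1.5 mm in x and lower.

```bash
python3 -m inch '[[0,0,0,-1.5,-0.5,-25,-1],[0,0,0,0,0,-12,-1],[0,0,0,0,0,-7,-1],[0,0,0,0,0,-2,-1],[0,0,0,0,0,0,-1],[0,0,0,0,0,-1,-1],[0,0,0,0,0,0,-1]]'
```

```text
t: 21.05
eef_pos: [599.8, -264.7, 17.4]
tcp_rot: [-3.141, -0.001, -1.466]
ft_force: [-0.5, 0.2, -2.2]
opening: 0.096
```

```bash
python3 -m inch '[[0,0,0,0,0,-1,-1],[0,0,0,0,0,-0.5,-1],[0,0,0,0,0,0,-1]]'
```

```text
t: 21.35
eef_pos: [599.9, -264.8, 17.0]
tcp_rot: [-3.14, -0.001, -1.466]
ft_force: [-3.6, 1.2, 9.8]
opening: 0.097
```

```bash
python3 -m inch '[[0,0,0,0,0,0,-0.1],[0,0,0,0,0,0,-0.1],[0,0,0,0,0,0,-0.1],[0,0,0,0,0,20,-0.1],[0,0,0,0,0,40,-0.1],[0,0,0,0,0,40,-0.1],[0,0,0,0,0,0,-0.1]]'
python3 -m inch '[[0,0,-5,-19.4,44.3,0,-0.1],[0,0,-5,-19.4,44.3,0,-0.1],[0,0,-5,-19.4,44.3,0,-0.1],[0,0,-5,-19.4,44.3,0,-0.1],[0,0,-2.5,-19.4,44.3,0,-0.1],[0,0,0,-19.4,44.3,0,-0.1],[0,0,0,-19.4,44.3,0,-0.1],[0,0,0,-19.4,44.3,0,-0.1],[0,0,0,-19.7,44.4,-20,-0.1],[0,0,0,0,0,-20,-0.1]]'
python3 -m inch '[[0,0,0,0,0,0,-0.1],[0,0,0,0,0,0,-0.1]]'
python3 - <<'E'
from h import *
C=viewer.read_camera("side")
a=cv2.resize(C["color"][130:215,245:345],(400,340),interpolation=2);b=cv2.resize(C["color"][240:310,320:402],(398,340),interpolation=2)
cv2.imwrite("pics/close8.png",np.hstack([a,b])[:,:,::-1])
E
```

```text
t: 22.05
eef_pos: [601.6, -265.7, 120.7]
tcp_rot: [-3.135, -0.005, -1.466]
ft_force: [0.3, -0.4, 1.1]
opening: 0.447
t: 23.05
eef_pos: [423.4, 135.7, 76.2]
tcp_rot: [-3.141, 0.0, -1.854]
ft_force: [0.2, -1.0, 0.5]
opening: 0.451
t: 23.25
eef_pos: [425.8, 131.8, 76.4]
tcp_rot: [3.141, -0.0, -1.859]
ft_force: [0.5, -0.6, 0.5]
opening: 0.451
```

View pics/close8.png

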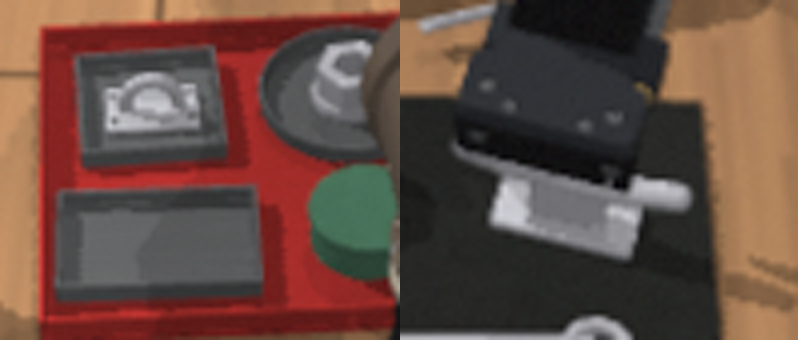

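Left half: pad eye sits flat and centred in the square dish (152,105), nut stack unchanged. Right half: gripper is aligned over the cleat (570,190). I descend with +2 mm in y and grip.

```bash
python3 -m inch '[[0,0,0,-0.5,1.5,-25,-0.1],[0,0,0,0,0,-20,-0.1],[0,0,0,0,0,-10,-0.1],[0,0,0,0,0,-4,-0.1],[0,0,0,0,0,0,-0.1]]'
python3 -m inch '[[0,0,0,0,0,0,-1],[0,0,0,0,0,0,-1],[0,0,0,0,0,0,-1],[0,0,0,0,0,0,-1],[0,0,0,0,0,0,-1]]'
```

```text
t: 23.8
eef_pos: [425.4, 133.2, 17.6]
tcp_rot: [-3.142, -0.0, -1.86]
ft_force: [-0.6, -0.3, 0.7]
opening: 0.449
t: 24.3
eef_pos: [425.1, 133.6, 17.6]
tcp_rot: [-3.141, -0.0, -1.859]
ft_force: [-0.0, -2.0, 1.3]
opening: 0.143
```

```bash
python3 -m inch '[[0,0,0,0,0,10,-1],[0,0,0,0,0,40,-1],[0,0,0,0,0,45,-1],[0,0,3,23.5,-39.2,0,-1],[0,0,3,23.5,-39.2,0,-1],[0,0,3,23.5,-39.2,0,-1],[0,0,3,23.5,-39.2,0,-1],[0,0,3,23.5,-39.2,0,-1],[0,0,3.5,23.5,-39.2,0,-1],[0,0,3,23.4,-39.4,0,-1]]'
python3 -m inch '[[0,0,0,0,0,-25,-1],[0,0,0,0,0,-15,-1],[0,0,0,0,0,0,-1],[0,0,0,0,0,0,-1]]'
python3 - <<'E'
from h import *
C=viewer.read_camera("side")
cv2.imwrite("pics/close9.png",cv2.resize(C["color"][130:220,235:345],(660,540),interpolation=2)[:,:,::-1])
E
```

```text
t: 25.3
eef_pos: [589.9, -142.8, 113.0]
tcp_rot: [3.141, 0.0, -1.481]
ft_force: [1.1, 0.1, -2.4]
opening: 0.144
t: 25.7
eef_pos: [589.5, -140.9, 73.0]
tcp_rot: [3.141, 0.0, -1.483]
ft_force: [0.3, -0.2, -1.5]
opening: 0.138
```

View pics/close9.png

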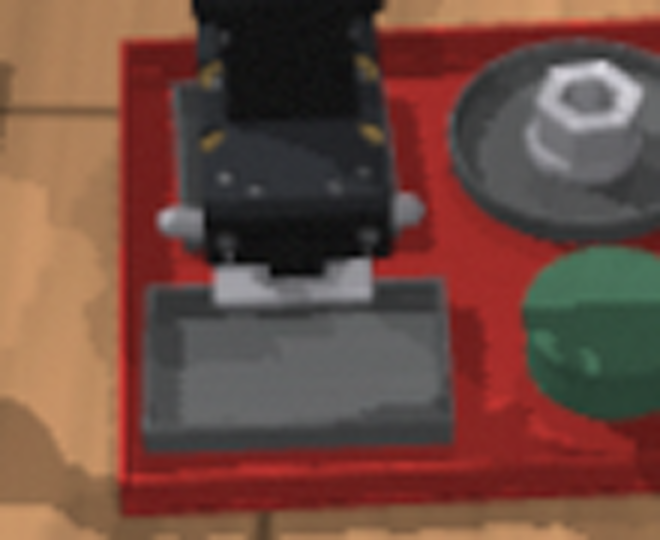

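Cleat is held level along the oblong dish (base centre 293 against the dish's 296). I lower it.

```bash
python3 -m inch '[[0,0,0,0,0,-25,-1],[0,0,0,0,0,-18,-1],[0,0,0,0,0,-6,-1],[0,0,0,0,0,-2,-1],[0,0,0,0,0,-1,-1],[0,0,0,0,0,0,-1]]'
python3 -m inch '[[0,0,0,0,0,-0.7,-1],[0,0,0,0,0,0,-1]]'
```

```text
t: 26.35
eef_pos: [589.9, -141.1, 21.3]
tcp_rot: [-3.14, -0.001, -1.483]
ft_force: [0.4, -0.2, -2.1]
opening: 0.141
t: 26.55
eef_pos: [590.0, -141.3, 20.6]
tcp_rot: [-3.14, -0.001, -1.484]
ft_force: [0.3, -1.7, 3.9]
opening: 0.141
```

Contact; I release, lift and retreat.

```bash
python3 -m inch '[[0,0,0,0,0,0,-0.1],[0,0,0,0,0,0,-0.1],[0,0,0,0,0,0,-0.1],[0,0,0,0,0,20,-0.1],[0,0,0,0,0,40,-0.1],[0,0,0,0,0,45,-0.1],[0,0,0,0,0,45,-0.1],[0,0,0,0,0,45,-0.1]]'
python3 -m inch '[[0,0,0,-25,-43,0,0],[0,0,0,-25,-43,0,0],[0,0,0,-25,-43,0,0],[0,0,0,-25,-43,0,0],[0,0,0,-25,-43,0,0],[0,0,0,-25,-43,0,0],[0,0,0,-25,-43,0,0],[0,0,0,-25,-43,0,0],[0,0,0,0,0,0,0],[0,0,0,0,0,0,0]]'
python3 - <<'E'
from h import *
for n in("top","side"):
    C=viewer.read_camera(n)
    for k,x,y,r,a,b in [("nut",466,-279,40,33,50),("bar",590,-141,62,36,60),("arch",600,-265,40,30,50),("padbase",600,-265,40,10.5,16),("collar",526,118,35,20,36),("handle",635,283,70,34,56)]:
        P=near(C,x,y,r,a,b)
        if len(P)>3:print(n,k,len(P),rect(P),np.median(P[:,2]).round(1))
    if n=="side": cv2.imwrite("pics/fin.png",cv2.resize(C["color"][125:225,245:380],(675,500),interpolation=2)[:,:,::-1])
E
```

```text
t: 27.35
eef_pos: [589.1, -141.0, 216.5]
tcp_rot: [3.141, -0.0, -1.483]
ft_force: [0.1, -1.3, 0.1]
opening: 0.45
t: 28.35
eef_pos: [388.7, -485.6, 214.3]
tcp_rot: [3.141, 0.001, -1.486]
ft_force: [1.0, 0.4, 0.5]
opening: 0.5
top nut 111 [ 466.3 -279.3   40.8   44.9   46.1] 38.4
top bar 141 [ 588.9 -140.1  104.2   13.5    5.9] 46.5
top arch 31 [ 599.7 -262.5   36.3    7.9    1.7] 37.5
top padbase 129 [ 599.6 -262.1   63.2   68.2    6.2] 12.7
top collar 81 [525.6 118.7  38.5  38.5   0.9] 25.1
top handle 132 [631.8 287.5  95.7  15.3  11. ] 42.1
side nut 145 [ 465.3 -279.7   53.4   43.    67.1] 39.0
side bar 228 [ 589.8 -139.3  104.2   17.7    6.2] 46.9
side arch 54 [ 600.2 -262.7   40.1   11.     7.9] 35.7
side padbase 180 [ 601.1 -264.5   66.3   65.1    3.7] 13.2
side collar 204 [528.5 118.6  39.2  44.    1.5] 26.2
side handle 364 [633.7 288.3  97.5  15.9  12.3] 44.3
```

View pics/fin.png

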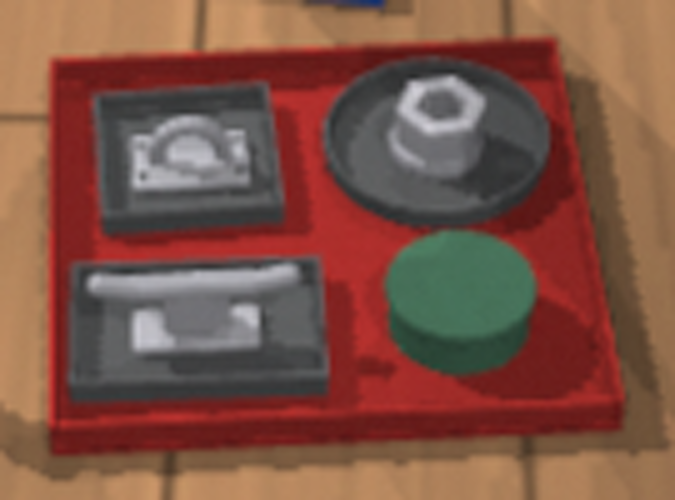

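All four parts are seated: pad eye (190,155), nut on washer (440,120), cleat (195,310). Collar and handle have not moved, so I hand in.

```bash
python3 -c "
from cell import ticket;print(ticket.job_done())"
```

```text
the job is handed in; nothing more can be done
None
```

I gathered all four fittings into the tray in the required order and handed the job in at about 28 s of the 96 s allowed. No verdict was reported.

My last checks, from both cameras with the arm clear of the parts:

| Part | Where it ended up |
|---|---|
| Washer | flat in the round dish, about 1 mm from centre (measured before the nut went on) |
| Nut | flat on the washer, about 2 mm off its centre |
| Pad eye | base-down in the square dish, within about 3 mm of centre |
| Cleat | upright and lengthwise in the oblong dish, within about 3 mm and 2° |
| Collar | not moved (before and after agree within 1 mm) |
| Pull handle | never touched; I only compared its final position roughly with the first look |

The two cameras disagreed by about 2 mm in height. Depth readings scatter by about 3 mm, so I set the seating heights by contact force. The side view put the dish centres up to 5 mm off because it sees the outer walls, so I used the top view for those. No check failed.

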